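# Shift the vegetable cutter's gated selector into third speed

### The arm

A 6-joint arm with a two-finger parallel gripper is mounted at the origin on the work surface. World frame = base frame: x ahead of the robot, y to its left, z up, the work surface at z = 0. Lengths are in m, angles in degrees, forces in N, time in s.
With the tool pointing down it reaches from about 0.25 to 0.725 m from the base axis. Payload 9.7 kg.
Tool frame: the origin (TCP) lies at the very end of the fingers, on their centre line; the grasp point (between the pads) lies 19 mm behind it (bot.pinch_z is the distance from the TCP to the grasp point, in m); x points along the fingers, z is the direction in which the jaws open and shut, and the axes are right-handed (so a half turn about x gives the same grasp; the last joint's range is limited). The gripper opens to 85 mm and grips with 20 to 120 N. Pads are 22 mm wide; open, the fingers measure 114 mm over their backs; the gripper's body (76 mm by 85 mm) begins 54 mm behind the grasp point. The pads swing forward as they close: fully open they stand 13 mm farther back than shut.
Start: joints at [-70.703, 4.979, 10.078, 95.1, 0, 90], TCP at [0.182, -0.519, 0.231] pointing down, gripper open.
Joint ranges: [-179.16, 179.16], [-48.56, 103.87], [-65.8, 70.77], [-126.05, 130.52], [-82.76, 87.17], [-180, 180]. Speed limits (degrees/s): [127.2, 127.2, 147.25, 180, 180, 180].

### API

Orientations are given as [roll, pitch, yaw] about the fixed x, y, z axes, in that order (R = Rz(yaw) Ry(pitch) Rx(roll)).
In Python, from workcell import bot gives the robot as it stands.
- The arm moves only by the tool play_rows, never from a script. Its argument "rows" is a list of rows, each a list of 3 entries, a list of its own where there are three numbers: the shift along the tool's x, y, z in cm, then the turn about the tool's x in degrees, then the finger opening in cm, from 0 to 8.54. A call has 1 to 12 rows; each row is the pose to reach, as a shift and turn from the pose commanded when the call began, along the tool's axes at that moment; what a row does not reach only later rows make up. A row lasts 1/12 s, in which the tool goes at most 41.7 mm and 7.16 degrees, less where a joint would pass 70% of its speed; a pose out of reach is approached as far as the arm can. A call with a gripper value outside its range is refused whole. The fingers move at their own pace and stop on an object; "squeeze" is the grip in N (left out, the last holds). Time passes only in rows, so rows that repeat a pose let the fingers close. It gives the time, the measured TCP pose, the force and the opening at its end, in the units of the state.
- bot.get_obs(): the state, without advancing time (a new reading comes with each control period).
- bot.camera(name): name is "scene" or "side" or "wrist"; returns (picture, depth): 480x640x3 uint8, blue, green, red; 480x640 float32, m along the optical axis (not along the pixel's ray), 0 where there is no reading.
- bot.camera_model(name): a dict with "fx", "fy", "cx", "cy" (pixels), "origin" and "attitude" of the camera in the world; the wrist camera has in their place "mount" (4x4, takes a point from camera to tool coordinates, whose origin is the TCP and whose axes are the tool frame's). Camera axes: x right, y down, z forward; pixel columns grow to the right and rows downward; lengths in m; the calibration is good to about 2 mm. A picture is of the moment at which its call begins: read the wrist's pose just before it. camera_model takes no time and is no camera call.
- bot.job_done(): hands the job in, once; it reports no verdict.
The state is a dict: "time": time; "q": joint angles; "qd": joint speeds; "joint_efforts": joint torques, N m; "ee_pos": TCP position; "tcp_rot": TCP orientation; "wrist_force": force on the tool from outside, world axes, zero at the start; "torque": the same for the moment, N m; "opening": finger opening in m.
Only numpy, scipy, OpenCV 4.12 (cv2) and the standard library are available. Lean on these libraries where they do the work, as an engineer would, in place of code of your own. Each camera call takes 0.05 s, during which the arm holds its last target.

### The job

Put the bench vegetable cutter into third speed: with the fingers kept together, push the selector lever's ball knob along the left-hand slot to the middle passage of the H-shaped gate, across to the right, then forward (away from the front of the machine) to the very end of the third slot, the far right one marked with three dots. Only push it with the outside of the fingers, never take the knob or its stick between them; let go of it at the end, and leave all the loose things on the machine and the table where they are.

Things in the scene. Friction and masses are not known exactly. Their poses are not given: they have to be found in the camera images.
- drive: fixed machine: aluminium case 220 x 310 x 112 mm (its x -110 to 110, y -200 to 110, deck at z = 112 mm), cutter drum and feed box beyond its right side (y -200 to -329 mm, 197 mm high). Origin at table height straight below the gate's centre; x points forward (away from the machine's front, which faces the robot), y to its left, z up. Turned by up to 0.45 rad
- gate_centre (a point): centre of the H-shaped gate, on top of its steel plate (112 x 92 mm), 122 mm above the table; axes as the machine's. Two slots 17 mm wide run along x at y = 20 (left) and -20 mm (right), x -34 to 34 mm, joined at x = 0 by an 18 mm wide passage. The tongues between them have round ends that steer the stick into the passage if it is up to 5 mm off (10 mm at the knob)
- slot3 (a point): where the stick's axis crosses the top of the gate plate when the lever is home in the third slot; axes as the machine's. The slots: 1 far left, 2 near left, 3 far right, 4 near right, each with that many black dots at its end
- knob (a point): centre of the lever's black ball knob, 34 mm across, on a steel stick 12 mm thick that leans about a pivot 22 mm above the table, 190 mm from the knob's centre. Knob centre 212 mm above the table upright, 202 mm leaning fully; it travels +/-48 mm along the machine's x, +/-37 mm along y. Moves at about 3 N, has no spring, stays where left. Axes lean with the lever, z up the stick
- shift_across (a joint): the lever's sideways lean, rad: -0.197 fully left (left-hand slots), +0.197 fully right. In the left slots it is between -0.197 and -0.168, in the right ones between 0.168 and 0.197. It starts left
- shift_along (a joint): the lever's forward lean, rad: +0.255 at the far ends of slots 1 and 3, 0 in the middle passage, -0.255 at the near ends of slots 2 and 4; its sine times 190 mm is the knob's x from the gate's centre. It starts anywhere along the left slots
- shaker: steel shaker, a closed jar 42 mm across and 60 mm tall, loose on the right part of the machine's deck; origin at the centre of its underside; to be left alone
- lock_ring: plain steel ring, 52 mm across, 14 mm high, loose on the machine's deck; origin at the centre of its underside; to be left alone
- pan_tall: open steel pan 176 x 108 x 100 mm, loose on the table to the left; origin at the centre of its underside; to be left alone
- pan_low: open steel pan 176 x 162 x 65 mm, loose on the table to the right; origin at the centre of its underside; to be left alone
- tub: clear closed tub 90 mm across, 75 mm tall, on the table behind and left of the machine; origin at the centre of its underside; to be left alone
- disc: steel cutting disc 150 mm across, 6 mm thick with a short black hub, lying on the table to the right; origin at the centre of its underside; to be left alone

How it is judged:
By the outcome, as a careful person would: the job done as asked, in the order asked, and still so for the second after the job is handed in, with the robot touching nothing.
It also fails if it takes over 61 s, if anything falls off the work surface, if the arm or the gripper's body presses on something with over 40 N, if the wrist force passes 120 N, or if a joint passes its speed limit or range.

## Working session

There is one attempt and no reset: what is moved stays moved. The work goes in short steps, Python scripts to look and compute and a tool call to move; the robot and the scene stay as the last step left them, time stands still between calls to the robot, and variables do not carry over. Pictures are saved under pics/ and viewed, and the job is handed in when it is done.

Besides the shell and the picture viewer there is one more tool, called after "Call:" as name([rows], argument=value, ...), one row to a line, values as JSON. play_rows: Moves the arm, as the interface text tells. Its arguments: {"type":"object","properties":{"rows":{"type":"array"},"squeeze":{"type":"number"}},"required":["rows"]}

```bash
ls; mkdir -p pics
python3 - <<'E'
from workcell import bot
import cv2
for n in ["scene","side","wrist"]:
    o=bot.get_obs()
    p,d=bot.camera(n); cv2.imwrite(f"pics/{n}0.png",p)
    import numpy as np
    np.save(f"pics/{n}0d.npy",d)
    print(n,bot.camera_model(n))
print(o)
E
```

```text
pics
scene {'fx': 503.2010143261805, 'fy': 503.2010143261805, 'cx': 318.25775518738493, 'cy': 247.45719419736656, 'origin': array([ 0.94098244, -0.49367953,  1.19825656]), 'attitude': array([-150.12152379,   -0.62477761,   39.69410156])}
side {'fx': 598.881719442739, 'fy': 598.881719442739, 'cx': 325.95430347510586, 'cy': 237.96185672548165, 'origin': array([ 0.15082539, -1.28166729,  1.11993114]), 'attitude': array([-125.60335017,   -0.27781151,  -16.59129824])}
wrist {'fx': 392.66425453659895, 'fy': 392.66425453659895, 'cx': 320.4119398530486, 'cy': 240.0152611363292, 'mount': array([[ 2.82170899e-06, -2.66309493e-01,  9.63887573e-01,
        -1.42799408e-01],
       [ 1.26463880e-03, -9.63886802e-01, -2.66309283e-01,
         6.76809510e-02],
       [ 9.99999200e-01,  1.21972108e-03,  3.34065510e-04,
         5.62665068e-04],
       [ 0.00000000e+00,  0.00000000e+00,  0.00000000e+00,
         1.00000000e+00]])}
{'time': 0.1, 'q': array([-7.07044137e+01,  5.00929778e+00,  1.00393171e+01,  9.51013596e+01,
       -8.40752626e-04,  9.00015152e+01]), 'qd': array([-0.05226791, -0.07229725,  0.12114063,  0.02700341,  0.04254259,
       -0.05147478]), 'joint_efforts': array([-1.26253650e-03, -5.21562624e+01,  4.65652943e+01,  1.59707159e-02,
       -9.86897476e-05, -6.11833411e-07]), 'ee_pos': array([ 0.18166774, -0.51890241,  0.23064393]), 'tcp_rot': array([-179.32328016,   89.92865471,  109.97079148]), 'wrist_force': array([ 0.70789191, -0.39047859,  0.72655034]), 'torque': array([ 0.03246653, -0.0238202 , -0.06778315]), 'opening': 0.08568014059233317}
```

View pics/scene0.png

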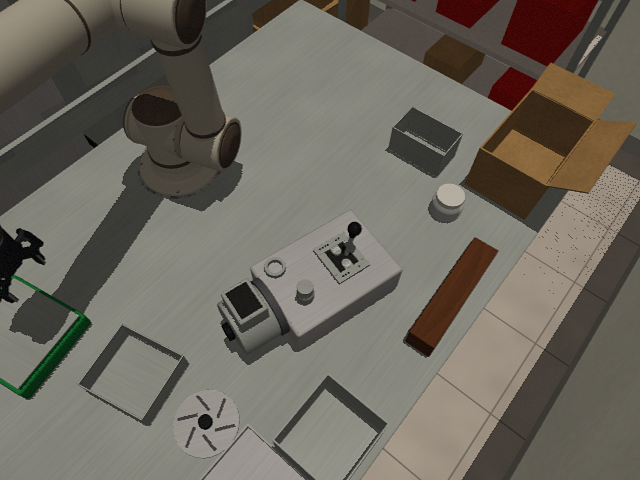

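View pics/side0.png

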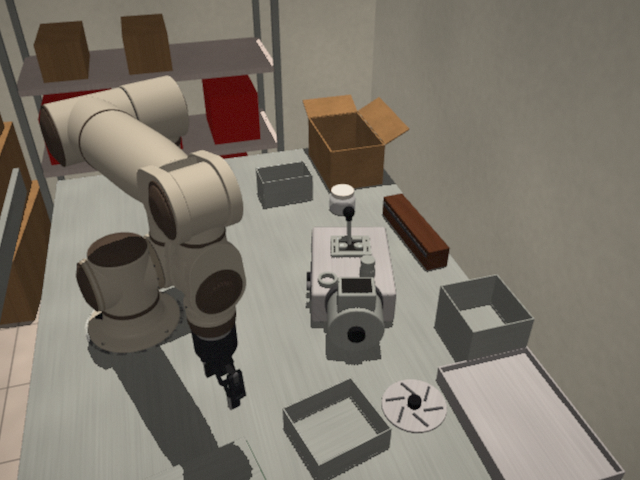

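View pics/wrist0.png

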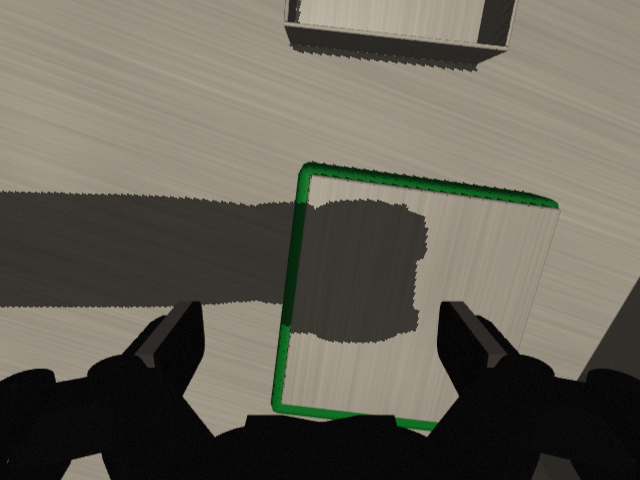

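The scene view shows the machine with its gate plate near (342,258), the knob near (354,229), the shaker at (305,291) and the ring at (274,268). The side view has the knob near (348,213). Next I'll enlarge both.

```bash
cat > h.py <<'E'
import numpy as np, cv2
from scipy.spatial.transform import Rotation as Ro
from workcell import bot
def cam(n,o=None):
    m=bot.camera_model(n); K=np.array([[m['fx'],0,m['cx']],[0,m['fy'],m['cy']],[0,0,1]])
    if 'mount' in m:
        T=np.eye(4);T[:3,:3]=Ro.from_euler('xyz',o['tcp_rot'],degrees=True).as_matrix();T[:3,3]=o['ee_pos'];T=T@m['mount']
        return K,T[:3,:3],T[:3,3]
    return K,Ro.from_euler('xyz',m['attitude'],degrees=True).as_matrix(),np.array(m['origin'])
def ray(c,u,v):
    K,R,t=c; return t,R@np.linalg.solve(K,[u,v,1.])
def atz(c,u,v,z):
    t,d=ray(c,u,v); return t+d*(z-t[2])/d[2]
def dep(c,u,v,D):
    t,d=ray(c,u,v); return t+d*D
def tri(obs):
    A=np.zeros((3,3));b=np.zeros(3);L=[]
    for c,u,v in obs:
        t,d=ray(c,u,v); d=d/np.linalg.norm(d);P=np.eye(3)-np.outer(d,d);A+=P;b+=P@t;L.append((t,P))
    x=np.linalg.solve(A,b); return x,[np.linalg.norm(P@(x-t))*1000 for t,P in L]
def proj(c,p):
    K,R,t=c; q=K@(R.T@(np.array(p)-t)); return q[:2]/q[2]
def crop(src,dst,x0,y0,w,h,s):
    p=cv2.imread(src); p=cv2.resize(p[y0:y0+h,x0:x0+w],None,fx=s,fy=s,interpolation=cv2.INTER_CUBIC); cv2.imwrite(dst,p)
E
python3 - <<'E'
from h import *
crop('pics/scene0.png','pics/sc_c.png',215,190,200,150,4)
crop('pics/side0.png','pics/si_c.png',290,190,120,90,6)
E
```

```text
(no output)
```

View pics/sc_c.png

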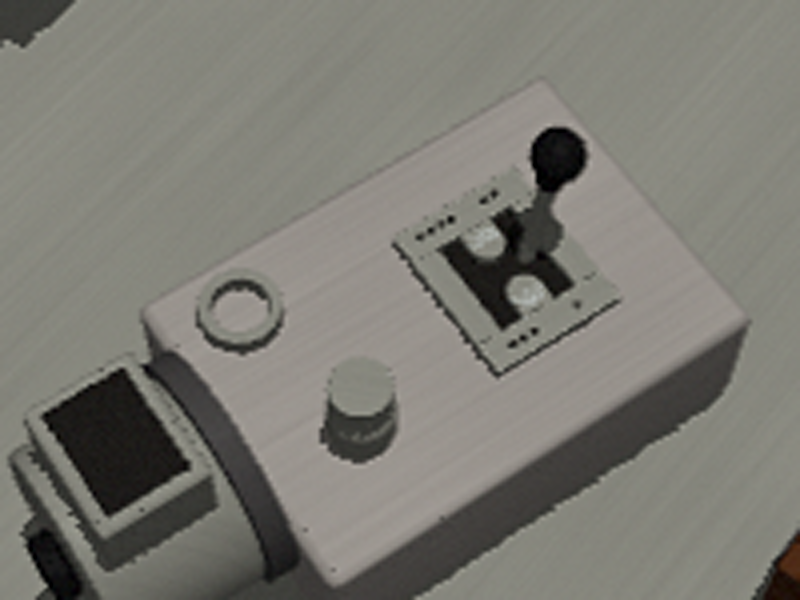

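View pics/si_c.png

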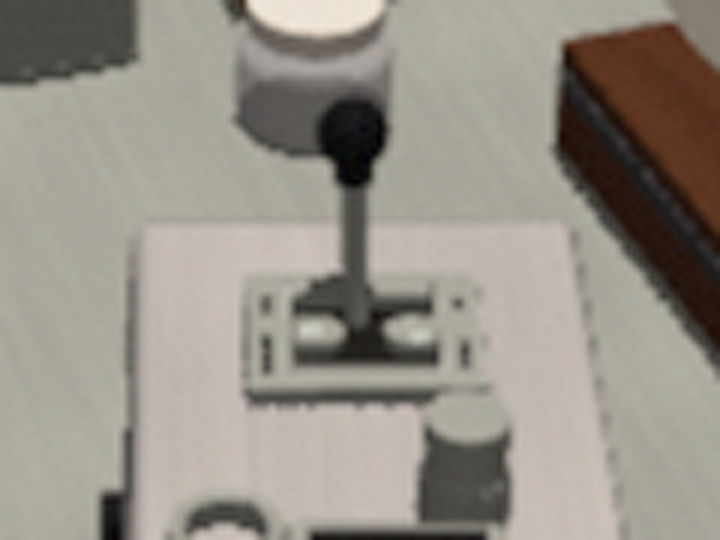

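Run:
```python
from h import *
np.set_printoptions(precision=4,suppress=True)
S=cam('scene');D=cam('side')
f=lambda x,y:((x+.5)/4-.5+215,(y+.5)/4-.5+190)
g=lambda x,y:((x+.5)/6-.5+290,(y+.5)/6-.5+190)
k,r=tri([(S,*f(558,155)),(D,*g(353,132))]);print('knob',k,r)
# dark ball depth surfaces
ds=np.load('pics/scene0d.npy');u,v=f(558,155)
print('scene depth pt',dep(S,u,v,ds[int(round(v)),int(round(u))]+.017))
C=np.array([atz(S,*f(*p),.122) for p in [(397,241),(498,374),(620,300),(518,168)]])
print(C,C.mean(0)); print(np.linalg.norm(np.diff(C,axis=0),axis=1))
C2=np.array([atz(D,*g(*p),.122) for p in [(248,278),(248,390),(490,390),(480,278)]])
print(C2,C2.mean(0)); print(np.linalg.norm(np.diff(C2,axis=0),axis=1))
d=C[1]-C[0]; e=C[2]-C[3]; f1=C[3]-C[0]; f2=C[2]-C[1]
for a in (d,e): print('x dir',np.degrees(np.arctan2(a[1],a[0])))
for a in (f1,f2): print('y dir -90',np.degrees(np.arctan2(a[1],a[0]))-90)
# case top corners z=.112
B=np.array([atz(S,*f(*p),.112) for p in [(142,312),(543,80),(748,320),(337,585)]]);print(B, np.linalg.norm(np.diff(B,axis=0),axis=1))
for i,j in((0,1),(3,2)):
  a=B[j]-B[i];print('case y-90',np.degrees(np.arctan2(a[1],a[0]))-90)
a=B[2]-B[1];print('case x',np.degrees(np.arctan2(a[1],a[0])))
```

```text
knob [0.6163 0.0453 0.2053] [np.float64(0.12457166440464079), np.float64(0.12457166440447918)]
scene depth pt [0.6165 0.0449 0.2063]
[[ 0.5512 -0.0226  0.122 ]
 [ 0.6553 -0.0536  0.122 ]
 [ 0.681   0.0328  0.122 ]
 [ 0.5755  0.0668  0.122 ]] [0.6157 0.0059 0.122 ]
[0.1086 0.0901 0.1108]
[[ 0.57    0.0584  0.122 ]
 [ 0.5441 -0.0266  0.122 ]
 [ 0.6509 -0.0576  0.122 ]
 [ 0.6769  0.0273  0.122 ]] [0.6105 0.0004 0.122 ]
[0.0888 0.1112 0.0888]
x dir -16.589395288312893
x dir -17.87158099153167
y dir -90 -15.229490693046358
y dir -90 -16.56836782642874
[[ 0.4609 -0.1559  0.112 ]
 [ 0.5429  0.1354  0.112 ]
 [ 0.7465  0.0768  0.112 ]
 [ 0.6652 -0.2114  0.112 ]] [0.3026 0.2118 0.2995]
case y-90 -15.73800181063099
case y-90 -15.758445174988964
case x -16.05608043737494
```

Run:
```python
from h import *
np.set_printoptions(precision=4,suppress=True)
o=bot.get_obs();R=Ro.from_euler('xyz',o['tcp_rot'],degrees=True).as_matrix();print(R)
print(R.T@(np.array([.47,.02,.35])-o['ee_pos'])*100, o['time'])
for a in 'xy': pass
# desired: tool y along machine x (yaw -16)
ym=np.radians(-16); X=np.array([np.cos(ym),np.sin(ym),0]);
b=R.T@X; print('turn for tool y->mach x',np.degrees(np.arctan2(b[2],b[1])))
```

```text
[[-0.0003  0.9438  0.3305]
 [ 0.0009  0.3305 -0.9438]
 [-1.      0.     -0.001 ]]
[-11.8835  45.0194 -41.3514] 0.15
turn for tool y->mach x 35.29896711220115
```

Run:
```python
from h import *
np.set_printoptions(precision=3,suppress=True)
o=bot.get_obs();R=Ro.from_euler('xyz',o['tcp_rot'],degrees=True).as_matrix()
print(R.T@(np.array([.527,.027,.35])-o['ee_pos'])*100)
```

```text
[-11.885  50.63  -40.128]
```

Call:
play_rows([
  [[-4,0,0],0,0],
  [[-8,0,0],0,0],
  [[-12,2,-1.5],0,0],
  [[-12,5,-4],0,0],
  [[-12,8,-6.3],0,0],
  [[-12,11,-8.7],5,0],
  [[-12,14,-11],10,0],
  [[-12,17,-13.5],15,0],
  [[-12,20,-16],20,0],
  [[-12,23,-18.2],25,0],
  [[-12,26,-20.6],30,0],
  [[-12,29,-23],35.3,0],
], squeeze=30)

```text
time: 1.15
ee_pos: [0.3799, -0.2044, 0.3512]
tcp_rot: [77.8, 90.0, -28.4]
wrist_force: [-0.0, -0.6, -0.3]
opening: 0.0002
```

Call:
play_rows([
  [[0,1,-3.4],0,0],
  [[0,2,-6.8],0,0],
  [[0,3,-10.2],0,0],
  [[0,4,-13.6],0,0],
  [[0,5,-17],0,0],
  [[0,6,-20.4],0,0],
  [[0,7,-23.8],0,0],
  [[0,7.7,-26.5],0,0],
  [[0,7.7,-26.5],0,0],
  [[0,7.7,-26.5],0,0],
  [[0,7.7,-26.5],0,0],
])

```text
time: 2.07
ee_pos: [0.4922, -0.1027, 0.3513]
tcp_rot: [-178.1, 88.2, 79.2]
wrist_force: [-0.2, 0.5, -0.1]
opening: -0.0002
```

Run:
```python
from h import *
import pickle
o=bot.get_obs();p,d=bot.camera('wrist');cv2.imwrite('pics/w1.png',p);np.save('pics/w1d.npy',d);pickle.dump(o,open('w1.pkl','wb'))
print(o['ee_pos'],o['tcp_rot'],o['qd'].round(2),o['q'].round(1))
```

```text
[ 0.49224715 -0.10265094  0.35127539] [-178.05219294   88.23286211   79.22047102] [0.69 3.32 3.7  0.29 0.14 0.09] [-12.8   3.2  22.  108.8   1.8 179.9]
```

View pics/w1.png

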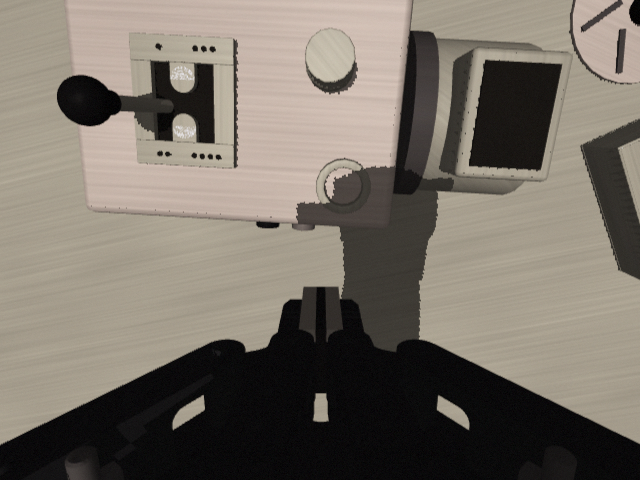

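The wrist view shows the knob at (85,101), the plate corners at (130,34), (235,38), (237,167) and (138,161), the shaker at (330,57) and the ring at (342,185). Joint 6 ran into its 180° limit, so the turn stopped short. I'll use another tool heading.

Run:
```python
from h import *
crop('pics/w1.png','pics/w1c.png',45,20,200,150,4)
```

```text
(no output)
```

View pics/w1c.png

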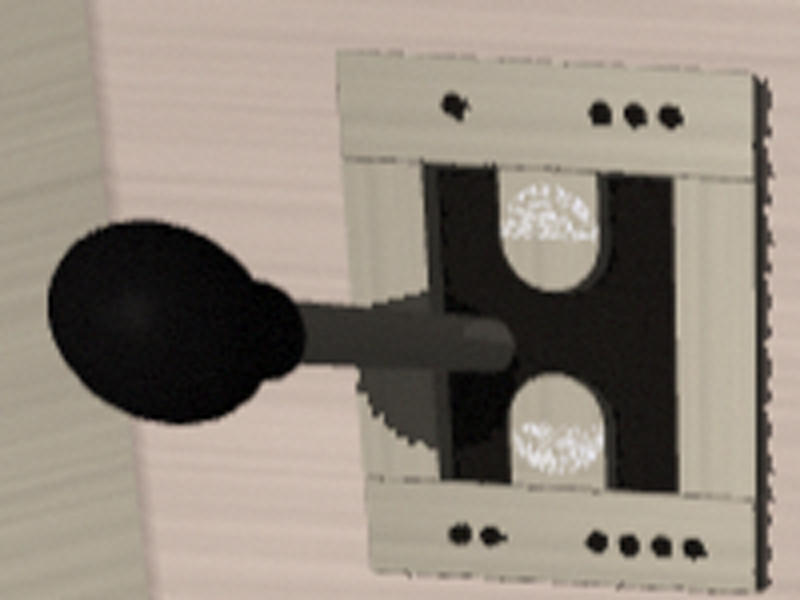

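Run:
```python
from h import *
import pickle
np.set_printoptions(precision=4,suppress=True)
o=pickle.load(open('w1.pkl','rb'));W=cam('wrist',o);S=cam('scene');D=cam('side')
f=lambda x,y:((x+.5)/4-.5+45,(y+.5)/4-.5+20)
P=[(338,52),(753,75),(758,588),(371,572)]
C=np.array([atz(W,*f(*p),.122) for p in P]);print(C,C.mean(0),np.linalg.norm(np.diff(C,axis=0),axis=1))
for a in (C[0]-C[3],C[1]-C[2]): print(np.degrees(np.arctan2(a[1],a[0])))
for a in (C[0]-C[1],C[3]-C[2]): print(np.degrees(np.arctan2(a[1],a[0]))-90)
d=np.load('pics/w1d.npy');
for p in [(345,110),(720,130),(720,540),(400,520)]:
  u,v=f(*p); print('plate z',dep(W,u,v,d[int(round(v)),int(round(u))]))
# triangulate corners scene+wrist
g=lambda x,y:((x+.5)/4-.5+215,(y+.5)/4-.5+190)
T=[]
for p,q in zip(P,[(620,300),(498,374),(397,241),(518,168)]):
  x,r=tri([(W,*f(*p)),(S,*g(*q))]);T.append(x);print(x,r[0])
print(np.mean(T,0))
k0,_=tri([(S,354.25,228.4),(D,348.4,211.6)])
x,r=tri([(W,*f(148,320)),(S,*g(558,155)),(D,348.4,211.6)]);print('knob',x,r, proj(W,x),f(148,320))
```

```text
[[ 0.6771  0.0333  0.122 ]
 [ 0.6523 -0.0539  0.122 ]
 [ 0.5465 -0.0246  0.122 ]
 [ 0.57    0.0644  0.122 ]] [0.6115 0.0048 0.122 ] [0.0907 0.1098 0.0921]
-16.149890063343367
-15.473852685784385
-15.895258332526979
-14.823934951422729
plate z [0.6657 0.0356 0.1226]
plate z [ 0.6434 -0.0438  0.1218]
plate z [ 0.5591 -0.0189  0.1218]
plate z [0.5799 0.0532 0.1226]
[0.6793 0.0362 0.1152] 0.02561559660077306
[ 0.6538 -0.0524  0.1173] 0.7231744362395335
[ 0.5471 -0.0204  0.1127] 1.9614922549908245
[0.5706 0.0732 0.1071] 1.214307429872875
[0.6127 0.0092 0.1131]
knob [0.6166 0.0457 0.2055] [np.float64(1.0025169934677955), np.float64(0.559192801965427), np.float64(0.5407423853448954)] [ 83.0991 100.5402] (81.625, 99.625)
```

Call:
play_rows([
  [[0,0,0],-7,0],
  [[0,0,0],-14,0],
  [[0,0,0],-21,0],
  [[0,0,0],-28,0],
  [[0,0,0],-35,0],
  [[0,0,0],-42,0],
  [[0,0,0],-49,0],
  [[0,0,0],-56,0],
  [[0,0,0],-63,0],
  [[0,0,0],-70,0],
  [[0,0,0],-77,0],
  [[0,0,0],-84,0],
])

```text
time: 3.12
ee_pos: [0.4918, -0.1022, 0.3515]
tcp_rot: [96.8, 88.2, 78.5]
wrist_force: [0.3, 1.2, -0.1]
opening: 0.0001
```

```bash
cat > st.py <<'E'
from h import *
import sys
np.set_printoptions(precision=4,suppress=True)
o=bot.get_obs();R=Ro.from_euler('xyz',o['tcp_rot'],degrees=True).as_matrix()
Y=np.radians(-15.8); M=np.array([[np.cos(Y),-np.sin(Y),0],[np.sin(Y),np.cos(Y),0],[0,0,1]]); G=np.array([.6125,.006,0])
print('t',o['time'],'pos',o['ee_pos'],'mach',M.T@(o['ee_pos']-G)*1000)
print('R',R.ravel(),'heading y',np.degrees(np.arctan2(R[1,1],R[0,1])),'F mach',M.T@o['wrist_force'],'q6',o['q'][5])
if len(sys.argv)>1:
    t=np.array(list(map(float,sys.argv[1:4])))/1000
    w=G+M@t; print('target',w,'shift cm',R.T@(w-o['ee_pos'])*100)
E
python3 st.py -70 0 350
```

```text
t 3.1167 pos [ 0.4918 -0.1022  0.3515] mach [ -86.6773 -137.0248  351.5463]
R [ 0.0062  0.3147  0.9492  0.0302  0.9487 -0.3147 -0.9995  0.0306 -0.0037] heading y 71.64938855204763 F mach [-0.0042  1.2152 -0.087 ] q6 95.59876839208337
target [0.5451 0.0251 0.35  ] shift cm [ 0.5724 13.7519  1.0584]
```

```bash
python3 st.py -60 39 350;python3 st.py -60 39 192
```

```text
t 3.1167 pos [ 0.4918 -0.1022  0.3515] mach [ -86.6773 -137.0248  351.5463]
R [ 0.0062  0.3147  0.9492  0.0302  0.9487 -0.3147 -0.9995  0.0306 -0.0037] heading y 71.64938855204763 F mach [-0.0042  1.2152 -0.087 ] q6 95.59876839208337
target [0.5654 0.0599 0.35  ] shift cm [ 0.6902 17.6907  1.8843]
t 3.1167 pos [ 0.4918 -0.1022  0.3515] mach [ -86.6773 -137.0248  351.5463]
R [ 0.0062  0.3147  0.9492  0.0302  0.9487 -0.3147 -0.9995  0.0306 -0.0037] heading y 71.64938855204763 F mach [-0.0042  1.2152 -0.087 ] q6 95.59876839208337
target [0.5654 0.0599 0.192 ] shift cm [16.4826 17.2066  1.9421]
```

Call:
play_rows([
  [[0,3,0.3],-2.5,0],
  [[0.1,6,0.6],-2.5,0],
  [[0.3,9,1],-2.5,0],
  [[0.5,12,1.3],-2.5,0],
  [[0.6,15,1.6],-2.5,0],
  [[0.7,17.7,1.9],-2.5,0],
  [[3,17.6,1.9],-2.5,0],
  [[6,17.5,1.9],-2.5,0],
  [[6,17.5,1.9],-2.5,0],
  [[6,17.5,1.9],-2.5,0],
])

```text
time: 3.95
ee_pos: [0.5655, 0.0592, 0.2958]
tcp_rot: [100.9, 88.3, 84.7]
wrist_force: [0.8, -0.7, 1.6]
opening: 0.0001
```

```bash
python3 st.py -60 39 192
python3 - <<'E'
from h import *
import pickle
o=bot.get_obs();p,d=bot.camera('wrist');cv2.imwrite('pics/w2.png',p);np.save('pics/w2d.npy',d);pickle.dump(o,open('w2.pkl','wb'))
E
```

```text
t 3.95 pos [0.5655 0.0592 0.2958] mach [-59.757   38.3876 295.8064]
R [ 0.0028  0.2785  0.9604  0.03    0.96   -0.2785 -0.9995  0.0296 -0.0057] heading y 73.82057699322063 F mach [ 0.9458 -0.4459  1.5907] q6 111.30471726093252
target [0.5654 0.0599 0.192 ] shift cm [10.3779 -0.2465  0.0343]
```

View pics/w2.png

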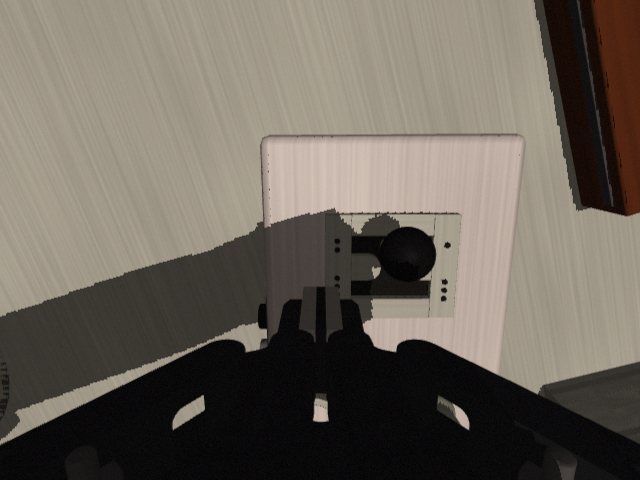

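Run:
```python
from h import *
import pickle
np.set_printoptions(precision=4,suppress=True)
o=pickle.load(open('w2.pkl','rb'));W=cam('wrist',o)
Y=np.radians(-15.8); M=np.array([[np.cos(Y),-np.sin(Y),0],[np.sin(Y),np.cos(Y),0],[0,0,1]]); G=np.array([.6125,.006,0])
m=lambda p:M.T@(p-G)*1000
print('knob',m(atz(W,407,254,.207)))
C=np.array([m(atz(W,*p,.122)) for p in [(325,213),(462,213),(456,318)]]);print(C)
print('case far-left corner',m(atz(W,524,135,.112)),m(atz(W,262,136,.112)))
for h in (0,.02,.04):
  q=o['ee_pos']-h*Ro.from_euler('xyz',o['tcp_rot'],degrees=True).as_matrix()[:,0]; print(h,proj(W,q), 392/ (np.linalg.inv(np.eye(3))[0,0]))
d=np.load('pics/w2d.npy')
# finger geometry at tip: take depth pts to tool coords
R=Ro.from_euler('xyz',o['tcp_rot'],degrees=True).as_matrix()
for v in range(286,350,6):
  row=[]
  for u in range(270,372,1):
    if d[v,u]>0 and d[v,u]<.2:
      t=R.T@(dep(W,u,v,d[v,u])-o['ee_pos'])*1000; row.append(t)
  if row: row=np.array(row);print(v,'z',row[:,2].min().round(1),row[:,2].max().round(1),'x',row[:,0].min().round(0),row[:,0].max().round(0),'y',np.median(row[:,1]).round(1))
```

```text
knob [ -6.2246  35.0039 207.    ]
[[-56.2435  46.1025 122.    ]
 [ 56.085   45.6139 122.    ]
 [ 58.3363 -47.5728 122.    ]]
case far-left corner [104.4616 107.3676 112.    ] [-107.0278  107.7041  112.    ]
0 [319.035 307.387] 392.0
0.02 [318.8868 332.2843] 392.0
0.04 [318.6898 365.3839] 392.0
292 z -5.9 7.0 x -10.0 -8.0 y 10.4
298 z -6.0 7.1 x -16.0 -14.0 y 10.5
304 z -12.4 13.6 x -20.0 -10.0 y 10.1
310 z -13.0 14.1 x -26.0 -15.0 y 9.6
316 z -12.9 14.0 x -30.0 -20.0 y 10.0
322 z -12.7 14.0 x -34.0 -24.0 y 9.9
328 z -12.8 13.9 x -38.0 -27.0 y 10.0
334 z -12.4 13.5 x -46.0 -37.0 y 11.7
340 z -13.5 14.5 x -48.0 -37.0 y 11.6
346 z -13.1 14.0 x -50.0 -37.0 y 11.4
```

Call:
play_rows([
  [[3,0,0],0,0],
  [[6,-0.1,0],0,0],
  [[8.5,-0.1,0],0,0],
  [[10.3,-0.2,0],0,0],
  [[10.3,-0.2,1],0,0],
  [[10.3,-0.2,1.6],0,0],
  [[10.3,-0.2,1.8],0,0],
  [[10.3,-0.2,1.8],0,0],
  [[10.3,-0.2,1.8],0,0],
])

```text
time: 4.75
ee_pos: [0.5847, 0.0556, 0.1954]
tcp_rot: [90.9, 88.2, 74.8]
wrist_force: [0.5, 0.4, -0.1]
opening: 0.0003
```

```bash
cat > look.py <<'E'
from h import *
import pickle,sys
n=sys.argv[1];o=bot.get_obs();p,d=bot.camera('wrist');cv2.imwrite(f'pics/{n}.png',p);pickle.dump(o,open(n+'.pkl','wb'))
p,d=bot.camera('side');cv2.imwrite(f'pics/{n}s.png',cv2.resize(p[180:280,280:420],None,fx=5,fy=5,interpolation=cv2.INTER_CUBIC))
E
python3 st.py -30.5 39 192;python3 look.py w3
```

```text
t 4.75 pos [0.5847 0.0556 0.1954] mach [-40.2086  40.1286 195.3858]
R [ 0.0083  0.2785  0.9604  0.0306  0.9599 -0.2786 -0.9995  0.0317 -0.0005] heading y 73.82292663801837 F mach [ 0.4035  0.5323 -0.1065] q6 110.7839792876654
target [0.5938 0.0518 0.192 ] shift cm [ 0.3345 -0.1172  0.9718]
```

View pics/w3.png

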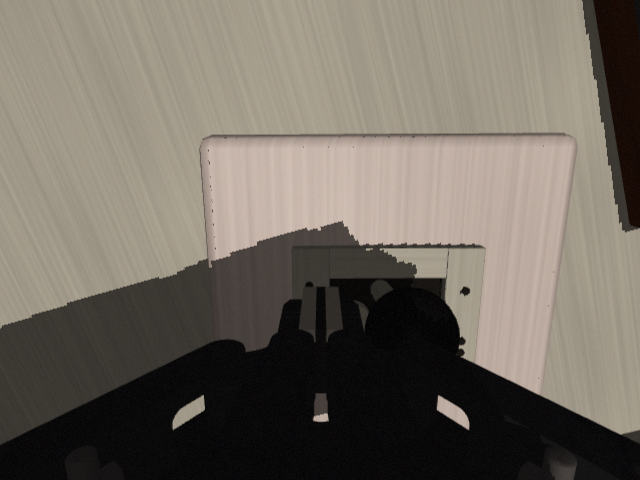

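View pics/w3s.png

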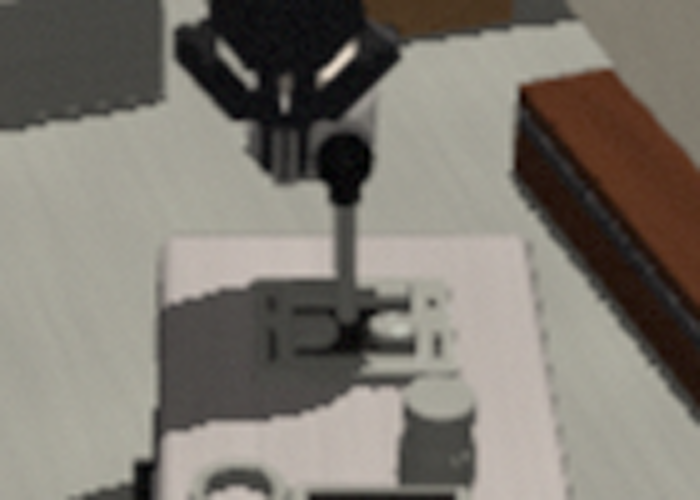

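Call:
play_rows([
  [[0.2,0,0.1],0,0],
  [[0.3,-0.1,0.3],0,0],
  [[0.3,-0.1,0.5],0,0],
  [[0.3,-0.1,0.7],0,0],
  [[0.3,-0.1,0.9],0,0],
  [[0.3,-0.1,0.9],0,0],
  [[0.3,-0.1,0.9],0,0],
  [[0.3,-0.1,0.9],0,0],
])

```text
time: 5.52
ee_pos: [0.5921, 0.0523, 0.1906]
tcp_rot: [95.3, 88.2, 79.1]
wrist_force: [-2.6, 0.3, 2.2]
opening: -0.0005
```

```bash
python3 st.py -30.5 39 192;python3 look.py w4
```

```text
t 5.5167 pos [0.5921 0.0523 0.1906] mach [-32.238   39.0233 190.5704]
R [ 0.0059  0.2782  0.9605  0.0304  0.96   -0.2783 -0.9995  0.0309 -0.0028] heading y 73.83827109428402 F mach [-2.5717 -0.4143  2.1623] q6 110.39451825501476
target [0.5938 0.0518 0.192 ] shift cm [-0.1434  0.0032  0.1734]
```

View pics/w4.png

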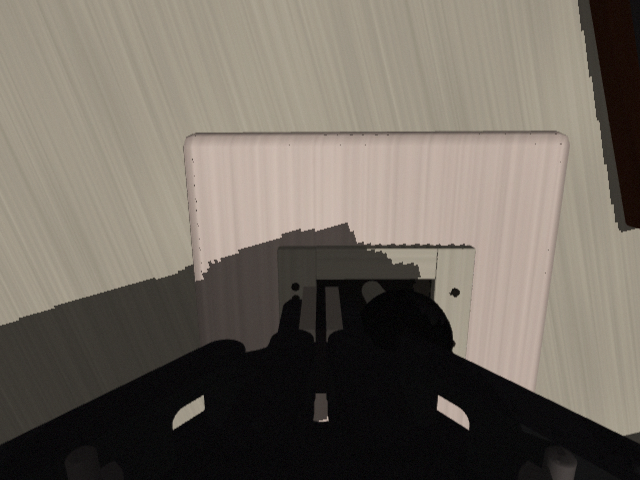

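View pics/w4s.png

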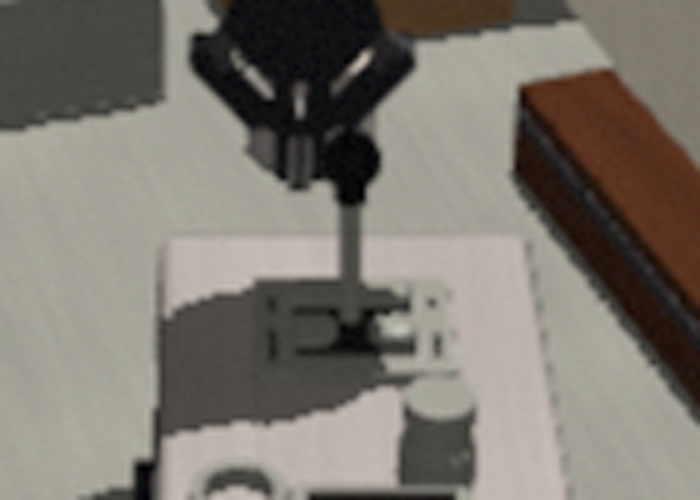

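```bash
cat > kn.py <<'E'
from h import *
import sys
np.set_printoptions(precision=4,suppress=True)
n=sys.argv[1]
Y=np.radians(-15.8); M=np.array([[np.cos(Y),-np.sin(Y),0],[np.sin(Y),np.cos(Y),0],[0,0,1]]); G=np.array([.6125,.006,0])
p,d=bot.camera('scene');cv2.imwrite(f'pics/{n}a.png',p);crop(f'pics/{n}a.png',f'pics/{n}ac.png',300,190,120,90,6)
p,d=bot.camera('side');cv2.imwrite(f'pics/{n}b.png',p);crop(f'pics/{n}b.png',f'pics/{n}bc.png',300,185,100,75,6)
a=cv2.imread(f'pics/{n}ac.png');b=cv2.imread(f'pics/{n}bc.png');b=cv2.copyMakeBorder(b,0,90,0,0,cv2.BORDER_CONSTANT)
cv2.imwrite(f'pics/{n}ab.png',cv2.resize(np.hstack([a,b]),None,fx=.6,fy=.6))
E
cat > kt.py <<'E'
from h import *
import sys
np.set_printoptions(precision=4,suppress=True)
Y=np.radians(-15.8); M=np.array([[np.cos(Y),-np.sin(Y),0],[np.sin(Y),np.cos(Y),0],[0,0,1]]); G=np.array([.6125,.006,0])
x,y,u,v=map(float,sys.argv[1:5])
f=lambda x,y,x0,y0:((x+.5)/6-.5+x0,(y+.5)/6-.5+y0)
k,r=tri([(cam('scene'),*f(x,y,300,190)),(cam('side'),*f(u,v,300,185))]);print(k,M.T@(k-G)*1000,r)
E
python3 kn.py k4
```

```text
(no output)
```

View pics/k4ac.png

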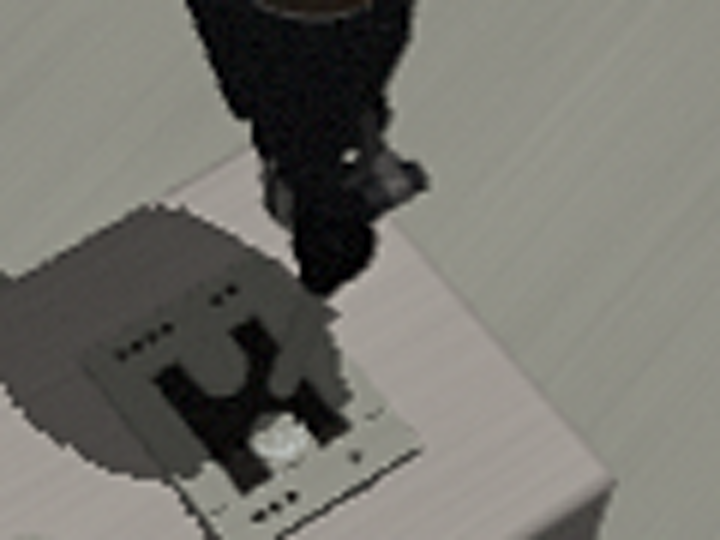

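View pics/k4bc.png

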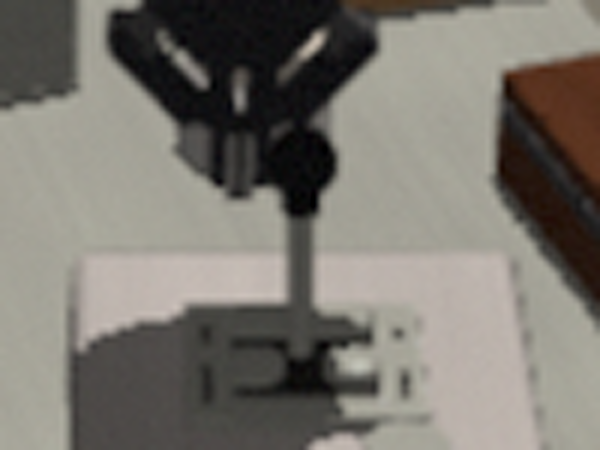

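```bash
python3 kt.py 340 255 302 160
python3 - <<'E'
from h import *
Y=np.radians(-15.8); M=np.array([[np.cos(Y),-np.sin(Y),0],[np.sin(Y),np.cos(Y),0],[0,0,1]]); G=np.array([.6125,.006,0])
D=cam('side')
for u,v in [(348.4,211.6),((302.5)/6-.5+300,160.5/6-.5+185)]:
  t,d=ray(D,u,v);t=M.T@(t-G)*1000;d=M.T@d;print((t+d*(36-t[1])/d[1]))
E
```

```text
[0.623  0.0442 0.2034] [ -0.284   39.6577 203.4171] [np.float64(3.1247624738804607), np.float64(3.1247624738803235)]
[ -7.20288895  36.         207.03165162]
[ -2.99956266  36.         208.17846831]
```

Call:
play_rows([
  [[0,0,0.15],0,0],
  [[0,0,0.3],0,0],
  [[0,0,0.3],0,0],
  [[0,0,0.3],0,0],
])

```text
time: 6.05
ee_pos: [0.5951, 0.0515, 0.1905]
tcp_rot: [95.1, 88.2, 79.0]
wrist_force: [-2.6, 1.3, 2.5]
opening: -0.0004
```

Call:
play_rows([
  [[0,0,-0.3],0,0],
  [[0,0,-1],0,0],
  [[0,0,-2.5],0,0],
  [[0,2.5,-2.7],0,0],
  [[0,5,-2.7],0,0],
  [[0,5.2,-2.7],0,0],
  [[0,5.2,-2.7],0,0],
])

```text
time: 6.63
ee_pos: [0.5833, 0.1099, 0.192]
tcp_rot: [95.0, 88.2, 79.0]
wrist_force: [0.5, -0.6, -0.8]
opening: -0.0002
```

```bash
python3 st.py 0 90 190;python3 kn.py k5
```

```text
t 6.6333 pos [0.5833 0.1099 0.192 ] mach [-56.3725  92.0153 191.9808]
R [ 0.0059  0.2764  0.961   0.0301  0.9605 -0.2765 -0.9995  0.0306 -0.0027] heading y 73.94533266438239 F mach [ 0.6388 -0.4238 -0.7595] q6 115.94116471875941
target [0.637  0.0926 0.19  ] shift cm [ 0.1774 -0.1824  5.6386]
```

View pics/k5ab.png

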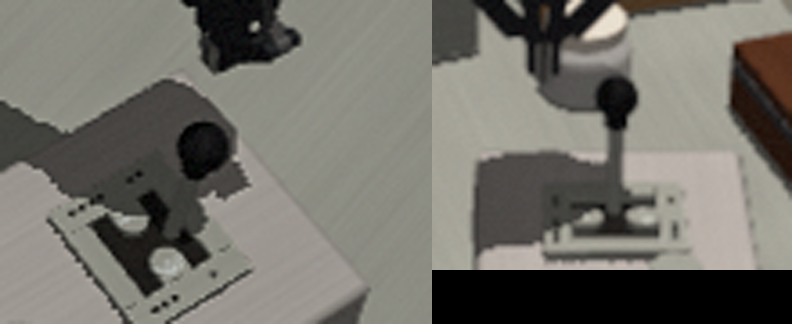

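```bash
python3 kt.py 341.7 248.5 307 162.5
```

```text
[0.6237 0.0449 0.2034] [  0.1713  40.4978 203.3605] [np.float64(0.6389489551380904), np.float64(0.6389489551381562)]
```

View pics/k5ac.png

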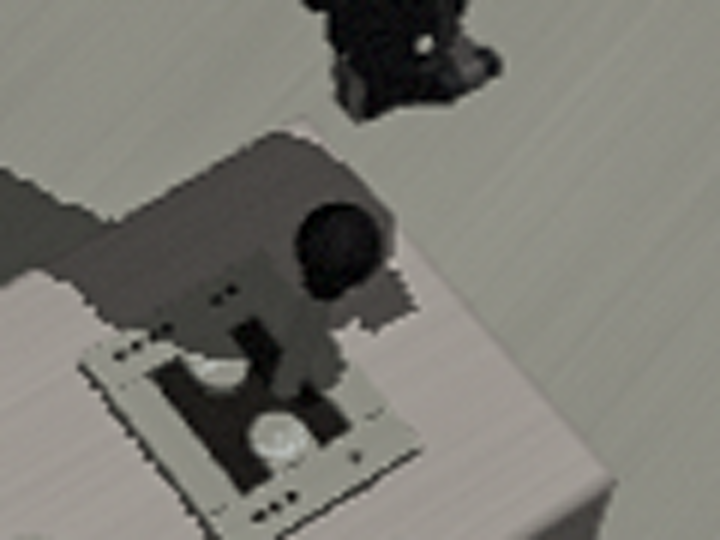

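The knob now stands at machine x≈0, level with the middle passage. Next I go round to its left side.

Call:
play_rows([
  [[0,0,2],0,0],
  [[0,0,4],0,0],
  [[0.1,0,5.5],0,0],
  [[0.1,-0.2,5.6],0,0],
  [[0.1,-1.2,5.6],0,0],
  [[0.1,-2,5.6],0,0],
  [[0.1,-2.2,5.6],0,0],
  [[0.1,-2.2,5.6],0,0],
])

```text
time: 7.4
ee_pos: [0.6305, 0.0712, 0.191]
tcp_rot: [94.2, 88.2, 78.0]
wrist_force: [-0.3, -0.1, 1.1]
opening: 0.0
```

```bash
python3 st.py 0 -9 190;python3 look.py w6;python3 kn.py k6
```

```text
t 7.4 pos [0.6305 0.0712 0.191 ] mach [ -0.4823  67.6598 190.991 ]
R [ 0.0065  0.2793  0.9602  0.0304  0.9597 -0.2793 -0.9995  0.031  -0.0023] heading y 73.77476449914961 F mach [-0.2199 -0.1597  1.0703] q6 111.91595735799197
target [ 0.61   -0.0027  0.19  ] shift cm [-0.1387 -7.6648  0.1048]
```

View pics/k6ab.png

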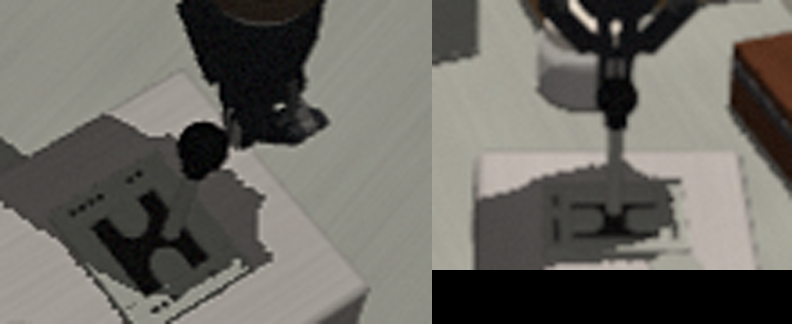

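View pics/w6.png

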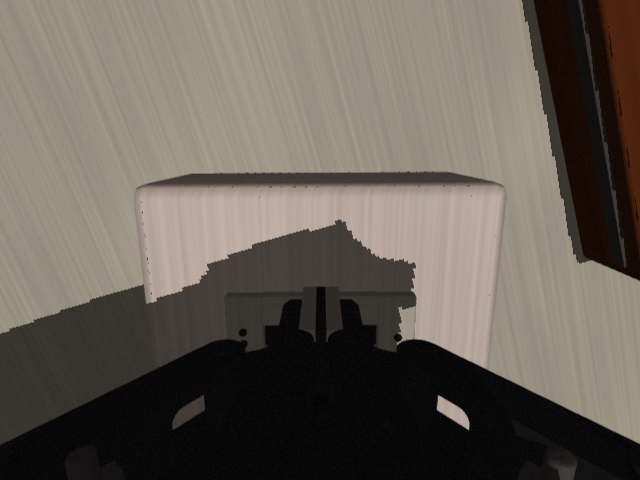

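Call:
play_rows([
  [[0,-0.4,0],0,0],
  [[0,-0.8,0],0,0],
  [[0,-1.2,0],0,0],
  [[0,-1.6,0],0,0],
  [[0,-2,0],0,0],
  [[0,-2,0],0,0],
])

```text
time: 8.1
ee_pos: [0.6255, 0.0523, 0.1899]
tcp_rot: [94.7, 88.2, 78.5]
wrist_force: [-0.7, 0.7, 1.0]
opening: -0.0001
```

```bash
python3 st.py 0 -9 190;python3 kn.py k7
```

```text
t 8.1 pos [0.6255 0.0523 0.1899] mach [ -0.0663  48.0631 189.9323]
R [ 0.0061  0.2787  0.9604  0.0302  0.9599 -0.2788 -0.9995  0.0307 -0.0025] heading y 73.80867410460716 F mach [-0.9147  0.5021  1.0218] q6 110.20043696347692
target [ 0.61   -0.0027  0.19  ] shift cm [-0.182  -5.7032  0.0452]
```

View pics/k7ab.png

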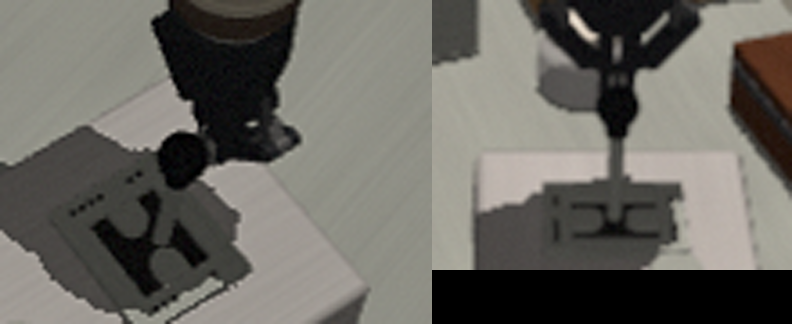

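Call:
play_rows([
  [[0,-0.5,0],0,0],
  [[0,-1,0],0,0],
  [[0,-1.5,0],0,0],
  [[0,-2,0],0,0],
  [[0,-2.5,0],0,0],
  [[0,-3,0],0,0],
  [[0,-3.5,0],0,0],
  [[0,-4,0],0,0],
  [[0,-4.5,0],0,0],
  [[0,-5,0],0,0],
  [[0,-5.3,0],0,0],
  [[0,-5.3,0],0,0],
])

```text
time: 9.2
ee_pos: [0.6106, 0.0013, 0.1878]
tcp_rot: [96.1, 88.3, 79.9]
wrist_force: [-0.9, 0.5, 0.0]
opening: 0.0001
```

```bash
python3 st.py 0 -9 190;python3 kn.py k8
```

```text
t 9.2 pos [0.6106 0.0013 0.1878] mach [ -0.5386  -5.0697 187.8265]
R [ 0.0053  0.279   0.9603  0.0298  0.9598 -0.279  -0.9995  0.0301 -0.0032] heading y 73.79363816941967 F mach [-1.0191  0.2557  0.0149] q6 105.52795256177268
target [ 0.61   -0.0027  0.19  ] shift cm [-0.2293 -0.3859  0.0559]
```

View pics/k8ab.png

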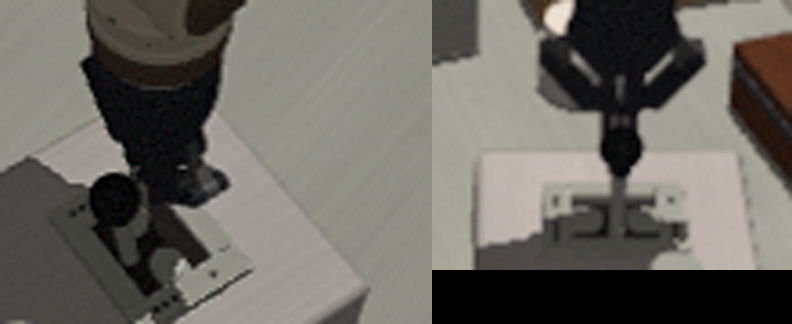

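```bash
python3 kt.py 192 329 316 247
```

```text
[ 0.6039 -0.0228  0.2052] [ -0.4461 -30.0473 205.1801] [np.float64(1.0039195809751493), np.float64(1.0039195809751467)]
```

View pics/k8ac.png

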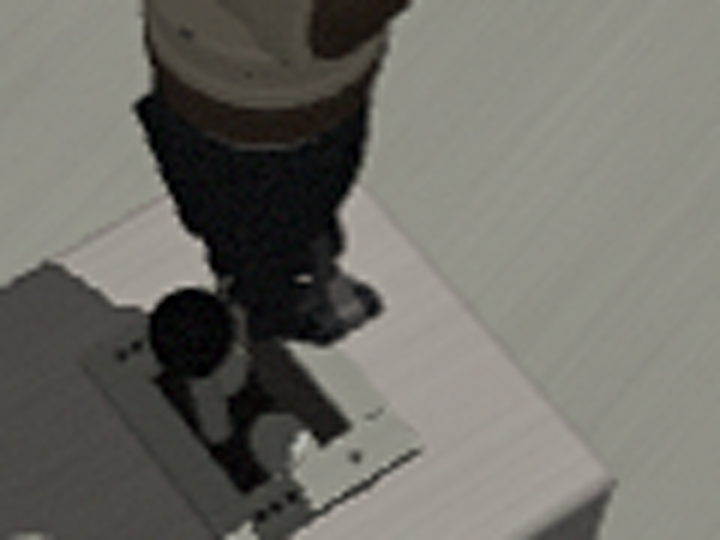

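View pics/k8bc.png

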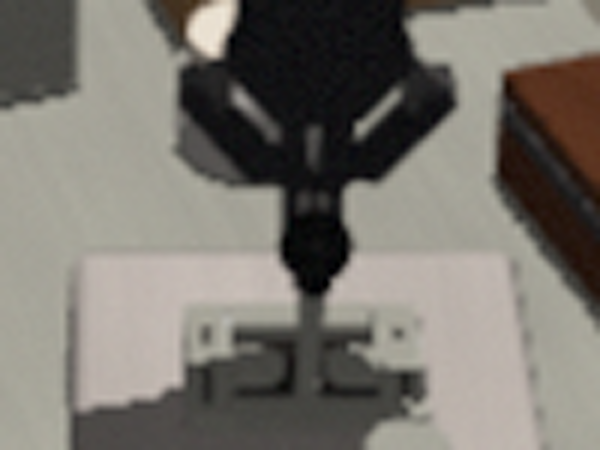

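Call:
play_rows([
  [[-0.1,-0.2,0],0,0],
  [[-0.1,-0.4,0],0,0],
  [[-0.1,-0.5,0],0,0],
  [[-0.1,-0.5,0],0,0],
])

```text
time: 9.63
ee_pos: [0.6095, -0.0027, 0.1888]
tcp_rot: [95.7, 88.2, 79.6]
wrist_force: [0.1, 2.4, -1.4]
opening: -0.0002
```

```bash
python3 st.py 0 -9 190;python3 kn.py k9
```

```text
t 9.6333 pos [ 0.6095 -0.0027  0.1888] mach [ -0.5665  -9.1986 188.7524]
R [ 0.0056  0.2781  0.9605  0.0305  0.96   -0.2782 -0.9995  0.0308 -0.0031] heading y 73.84274451722737 F mach [-0.5784  2.3589 -1.3674] q6 105.08616683799794
target [ 0.61   -0.0027  0.19  ] shift cm [-0.1242  0.024   0.0561]
```

View pics/k9ac.png

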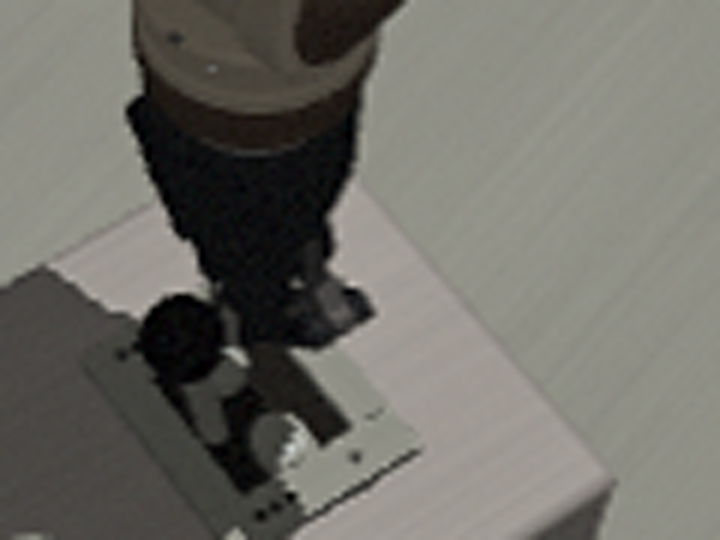

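Call:
play_rows([
  [[0,-0.1,0],0,0],
  [[0,-0.2,0],0,0],
  [[0,-0.3,0],0,0],
  [[0,-0.3,0],0,0],
])

```text
time: 10.07
ee_pos: [0.6087, -0.0053, 0.1886]
tcp_rot: [95.7, 88.2, 79.6]
wrist_force: [1.2, 5.1, -2.8]
opening: -0.0002
```

```bash
python3 st.py 0 -9 190;python3 kn.py k10
```

```text
t 10.0667 pos [ 0.6087 -0.0053  0.1886] mach [ -0.6011 -11.9133 188.6414]
R [ 0.0057  0.2779  0.9606  0.0311  0.9601 -0.278  -0.9995  0.0315 -0.0031] heading y 73.85447402001017 F mach [-0.2252  5.1907 -2.8213] q6 104.81020924024084
target [ 0.61   -0.0027  0.19  ] shift cm [-0.1268  0.2958  0.058 ]
```

View pics/k10ac.png

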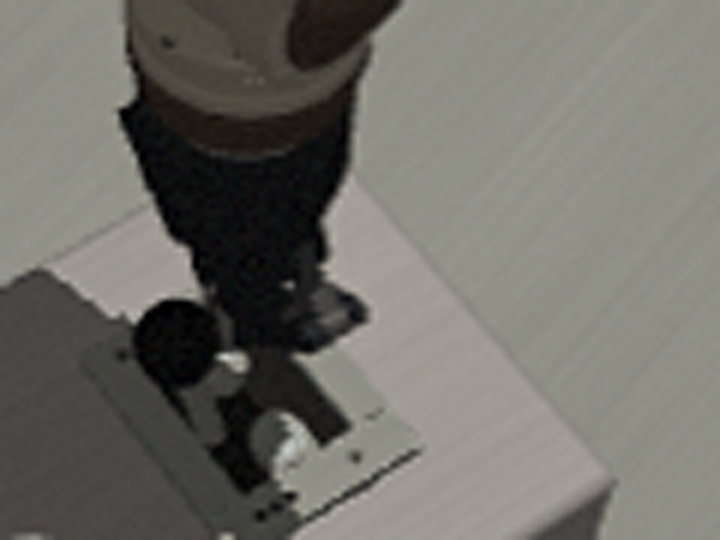

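Call:
play_rows([
  [[0,0.5,0],0,0],
  [[0,1.5,0],0,0],
  [[0,2.5,0],0,0],
  [[0,2.5,-1.5],0,0],
  [[0,2.5,-3.5],0,0],
  [[0,2.5,-5.5],0,0],
  [[0,2.5,-6],0,0],
  [[0,1,-6],0,0],
  [[0,-1,-6],0,0],
  [[0,-2.5,-6],0,0],
  [[0,-2.5,-6],0,0],
  [[0,-2.5,-6],0,0],
])

```text
time: 11.17
ee_pos: [0.5446, -0.013, 0.1885]
tcp_rot: [93.8, 88.2, 77.6]
wrist_force: [-0.1, 0.4, -0.1]
opening: 0.0002
```

```bash
python3 st.py 17.5 -36 190;python3 kn.py k11;python3 look.py w11
```

```text
t 11.1667 pos [ 0.5446 -0.013   0.1885] mach [-60.1695 -36.7948 188.5321]
R [ 0.0066  0.2793  0.9602  0.0302  0.9597 -0.2793 -0.9995  0.0309 -0.0021] heading y 73.77650413948888 F mach [-0.2434  0.3405 -0.1241] q6 103.94274979101053
target [ 0.6195 -0.0334  0.19  ] shift cm [-0.1586  0.1414  7.7658]
```

View pics/k11ab.png

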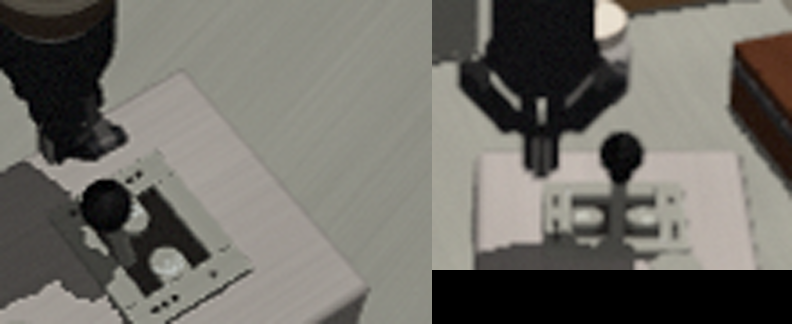

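View pics/w11.png

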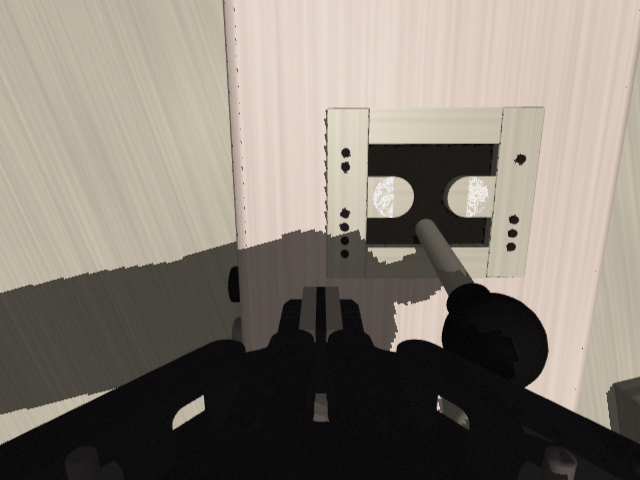

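Call:
play_rows([
  [[0,0,1],0,0],
  [[0,0,2],0,0],
  [[0,0,2.6],0,0],
  [[0,0,3.1],0,0],
  [[0,0,3.6],0,0],
  [[0,0,4.1],0,0],
  [[0,0,4.6],0,0],
  [[0,0,5],0,0],
  [[0,0,5],0,0],
])

```text
time: 12.12
ee_pos: [0.5927, -0.0269, 0.1879]
tcp_rot: [95.1, 88.2, 79.0]
wrist_force: [-2.2, 1.3, 0.2]
opening: -0.0
```

```bash
python3 st.py 17.5 -36 190;python3 kn.py k12
```

```text
t 12.1167 pos [ 0.5927 -0.0269  0.1879] mach [-10.0717 -37.074  187.916 ]
R [ 0.0059  0.2783  0.9605  0.0304  0.96   -0.2783 -0.9995  0.0308 -0.0028] heading y 73.83394070849701 F mach [-2.4964  0.6162  0.2074] q6 102.72156130768278
target [ 0.6195 -0.0334  0.19  ] shift cm [-0.2121  0.1314  2.7559]
```

View pics/k12ab.png

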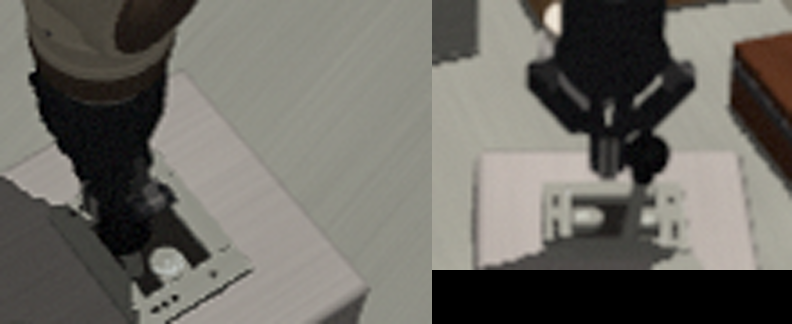

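Call:
play_rows([
  [[0,0,0.5],0,0],
  [[0,0,1],0,0],
  [[0,0,1.5],0,0],
  [[0,0,2],0,0],
  [[0,0,2.4],0,0],
  [[0,0,2.7],0,0],
  [[0,0,2.7],0,0],
  [[0,0,2.7],0,0],
])

```text
time: 12.88
ee_pos: [0.6183, -0.0344, 0.188]
tcp_rot: [94.9, 88.2, 78.7]
wrist_force: [-0.7, 0.8, -1.0]
opening: 0.0003
```

```bash
python3 st.py 17.5 -36 190;python3 kn.py k13
```

```text
t 12.8833 pos [ 0.6183 -0.0344  0.188 ] mach [ 16.6023 -37.335  187.9837]
R [ 0.006   0.2784  0.9605  0.0302  0.96   -0.2784 -0.9995  0.0307 -0.0026] heading y 73.82844991204509 F mach [-0.8613  0.5506 -0.9974] q6 102.17798976747235
target [ 0.6195 -0.0334  0.19  ] shift cm [-0.1977  0.1402  0.0884]
```

View pics/k13bc.png

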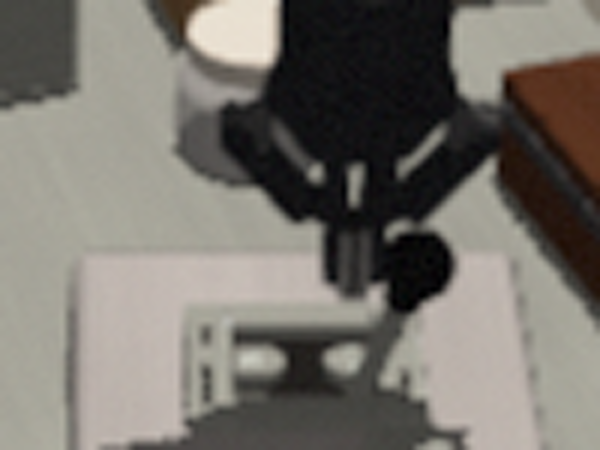

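Force is still low, so I push on in small steps until it meets the end stop.

Call:
play_rows([
  [[0,0,0.1],0,0],
  [[0,0,0.2],0,0],
  [[0,0,0.3],0,0],
  [[0,0,0.4],0,0],
  [[0,0,0.4],0,0],
  [[0,0,0.4],0,0],
])

```text
time: 13.48
ee_pos: [0.6212, -0.0352, 0.1879]
tcp_rot: [98.3, 88.2, 82.1]
wrist_force: [-5.6, 2.5, 0.0]
opening: 0.0001
```

```bash
python3 st.py 17.5 -36 190
```

```text
t 13.4833 pos [ 0.6212 -0.0352  0.1879] mach [ 19.5877 -37.2241 187.9064]
R [ 0.0043  0.2781  0.9605  0.0308  0.9601 -0.2781 -0.9995  0.0308 -0.0045] heading y 73.8444590933939 F mach [-6.0534  0.9082  0.0088] q6 102.09938649740783
target [ 0.6195 -0.0334  0.19  ] shift cm [-0.2046  0.1275 -0.2104]
```

Call:
play_rows([
  [[0,0,0.1],0,0],
  [[0,0,0.2],0,0],
  [[0,0,0.3],0,0],
  [[0,0,0.3],0,0],
  [[0,0,0.3],0,0],
])

```text
time: 13.9
ee_pos: [0.6225, -0.0355, 0.1877]
tcp_rot: [104.7, 88.2, 88.6]
wrist_force: [-15.4, 3.6, 1.8]
opening: -0.0
```

```bash
python3 st.py 17.5 -36 190
```

```text
t 13.9 pos [ 0.6225 -0.0355  0.1877] mach [ 20.8713 -37.2135 187.741 ]
R [ 0.0008  0.2779  0.9606  0.0317  0.9601 -0.2778 -0.9995  0.0307 -0.0081] heading y 73.85761089697608 F mach [-15.7889  -0.7015   1.8015] q6 102.04006968763342
target [ 0.6195 -0.0334  0.19  ] shift cm [-0.2194  0.1262 -0.3396]
```

The force rose to 16 N with hardly any motion, so the lever is at its stop. Now I back straight off and go up.

Call:
play_rows([
  [[0,0,-0.5],0,0],
  [[0,0,-1.5],0,0],
  [[0,0,-3.5],0,0],
  [[0,0,-6],0,0],
  [[0,0,-8],0,0],
  [[-2,0,-9],0,0],
  [[-6,0,-10],0,0],
  [[-10,0,-12],0,0],
  [[-12,0,-14],0,0],
  [[-12,0,-14],0,0],
  [[-12,0,-14],0,0],
  [[-12,0,-14],0,0],
])

```text
time: 14.9
ee_pos: [0.4901, -0.001, 0.308]
tcp_rot: [93.4, 88.2, 77.2]
wrist_force: [0.3, 0.8, 0.3]
opening: -0.0005
```

```bash
python3 st.py; python3 kn.py k15;python3 look.py w15
```

```text
t 14.9 pos [ 0.4901 -0.001   0.308 ] mach [-115.8308  -40.0579  308.0429]
R [ 0.0069  0.2781  0.9605  0.0302  0.96   -0.2782 -0.9995  0.0309 -0.0018] heading y 73.84347085194986 F mach [0.0392 0.8134 0.2919] q6 105.03150552397187
```

View pics/k15ac.png

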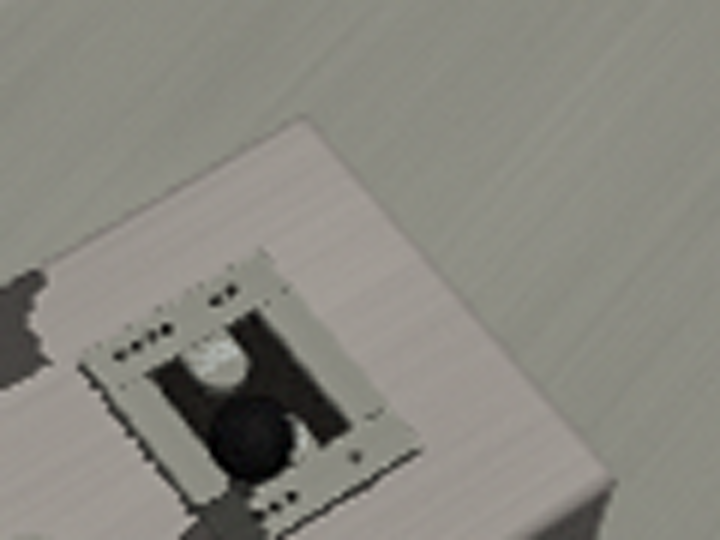

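View pics/k15b.png

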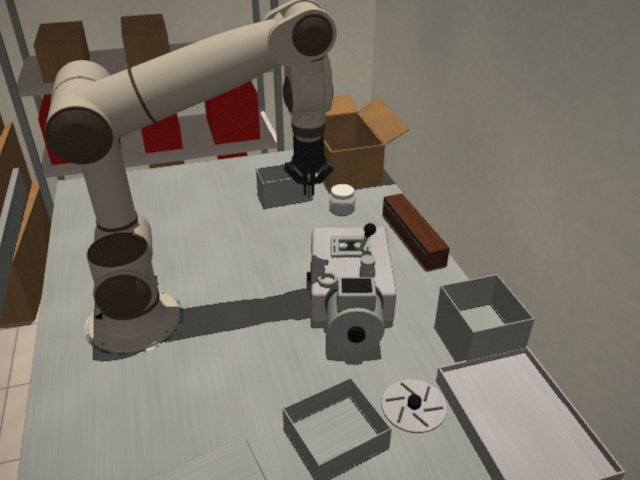

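View pics/w15.png

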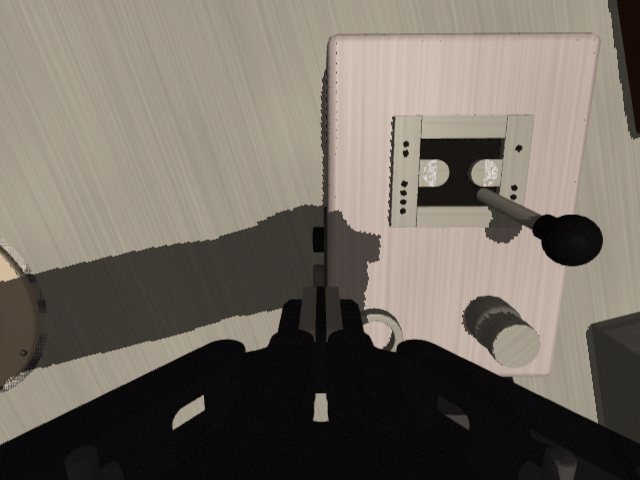

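View pics/k15bc.png

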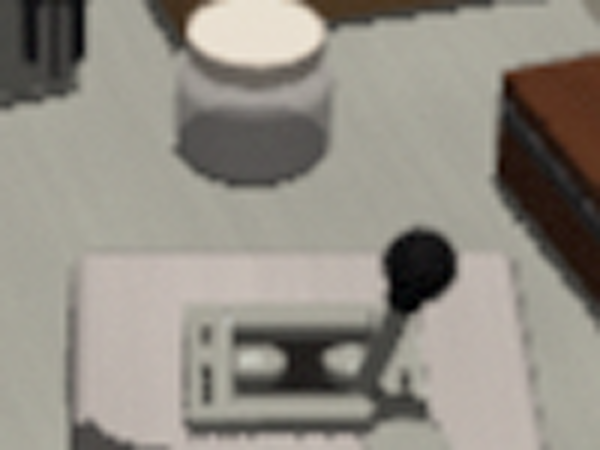

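```bash
python3 kt.py 250 438 421 263
python3 - <<'E'
from h import *
import pickle
np.set_printoptions(precision=1,suppress=True)
Y=np.radians(-15.8); M=np.array([[np.cos(Y),-np.sin(Y),0],[np.sin(Y),np.cos(Y),0],[0,0,1]]); G=np.array([.6125,.006,0])
o=pickle.load(open('w15.pkl','rb'));W=cam('wrist',o);m=lambda p:M.T@(p-G)*1000
print('knob wrist',m(atz(W,573,240,.200)),'plate',m(atz(W,395,115,.122)),m(atz(W,534,116,.122)))
a=cv2.imread('pics/scene0.png');b=cv2.imread('pics/k15a.png')
d=cv2.absdiff(a,b).max(2); print([int((d[y0:y1,x0:x1]>60).sum()) for x0,y0,x1,y1 in [(262,255,290,285),(292,275,318,308),(385,100,465,175),(428,178,470,225),(75,320,190,425),(170,385,245,460)]])
crop('pics/k15a.png','pics/k15r.png',215,190,200,150,4)
E
```

```text
[ 0.6479 -0.0426  0.2004] [ 47.3103 -37.092  200.3832] [np.float64(0.11803881644010265), np.float64(0.11803881643994651)]
knob wrist [ 50.5 -39.5 200. ] plate [-55.9  45.  122. ] [ 55.4  43.6 122. ]
[116, 0, 0, 0, 0, 0]
```

View pics/k15r.png

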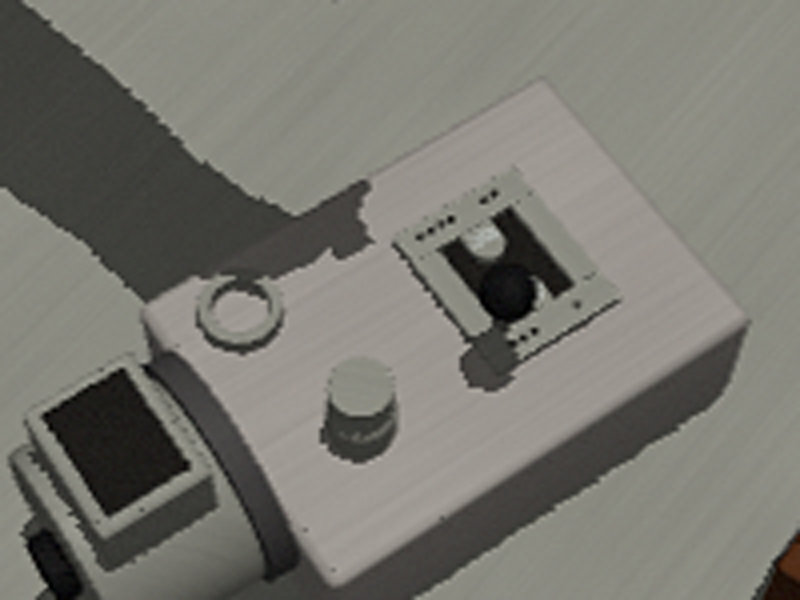

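```bash
python3 -c "
from workcell import bot
print(bot.job_done(), bot.get_obs()['time'])"
```

```text
the job is handed in; nothing more can be done
the job is handed in; nothing more can be done
```

The cutter is in third speed, and the job was handed in at about 15 s on the robot's clock. With the fingers shut, I pushed the knob about 7 mm along the left slot to the middle passage. I then pushed it across to the right side and forward along slot 3. At the end it met the stop at about 16 N, and I backed off and raised the arm clear.

**Knob position:** after letting go, the scene and side cameras put it at machine x = 47.3, y = -37.1, z = 200 mm. The home position is 48, -37, 202. The wrist camera read 50.5, -39.5, which differs by about 3 mm.

**Loose things:** the scene picture before and after shows no change at the shaker, the left-hand pan, the tub, the pan on the right or the disc. The only difference at the ring is the arm's shadow, and the ring itself sits in the same place. The wrist force reads about zero.

**What went wrong on the way:** my first tool heading ran into joint 6's 180° limit. It happened in free air above the machine and nothing was touched. I turned the tool to another heading, which left it tilted by about 1.8° for the pushes.

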